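# Lift the hot roasted garlic with the tongs and hold it over the plate

### The job

The roasted garlic bulb on the wooden board is too hot to touch: pick up the kitchen tongs, close them on the bulb, lift it off the board and carry it over to the white plate. Finish while still holding it in the tongs, still, roughly 10 cm above the middle of the plate - do not put it down or let go. Never touch the bulb with the robot's own fingers, and leave the lemon and the egg timer where they are.

Things in the scene. Friction and masses are not known exactly. Their poses are not given: they have to be found in the camera images.
- tongs_grip (a point): Point midway between the black grip panels of the steel tongs, 17 mm above the worktop; grip here from above, a finger outside each panel. x axis: from pivot to jaws; z up; panels face +y and -y. They lie on their side and open horizontally. Panels 50 mm long, 26 mm high (4 to 30 mm above the worktop), outer faces 63 mm apart when open. The jaws' middle is 100 mm ahead (104 closed on the bulb).
- tongs: Pivot end of the tongs; origin on the pivot axis at its underside, 80 mm behind and 17 mm below tongs_grip, same axes. The whole tongs: 235 mm long, 34 mm high at pivot and jaws, about 0.12 kg. A spring holds them open: about 5 N on the panels to start them, 8 N at the bulb.
- tongs_left (a joint): Angle each arm of the tongs is squeezed from open: 0 open (63 mm over the panels, free gap between the middles of the jaws about 97 mm), 0.05 (55 mm, gap about 78 mm), about 0.11 closed on the bulb (46 mm), 0.23 shut. Both arms always move alike.
- jaw_left: Steel jaw of the left arm of the tongs, 34 mm high, about 50 mm long, 3 mm thick, ends bent inward; origin at its centre.
- jaw_right: Steel jaw of the right arm, the mirror image; origin at its centre.
- garlic_center (a point): Centre of the garlic bulb, 56 mm across and 56 mm high with its pointed tip, 40 g, widest about 24 mm above its underside; it stands on the board. This point is half-way up.
- garlic: The same garlic bulb; origin at the centre of its underside, 28 mm below garlic_center.
- board_top (a point): Middle of the top of the square wooden board, 140 x 140 x 14 mm, fixed to the worktop; this point is 14 mm above the worktop. Board and plate may stand in either order.
- plate_middle (a point): Middle of the round white plate, 140 mm across, 16 mm high, fixed to the worktop; this point is level with its rim, 16 mm above the worktop.
- plate: The same plate; origin at the centre of its underside.
- lemon_center (a point): Centre of the yellow lemon, 71 x 53 x 51 mm, a bystander lying loose near the front edge.
- timer_center (a point): Centre of the round wind-up egg timer, 62 mm across, 46 mm high, a bystander standing loose near the front edge.
Not all that is in view belongs to the job. Of the things that look like the garlic, the larger one is meant.

How it is judged:
On the way, in this order (a step that is already met when the one before it is completed fails the run):
1. the tongs are picked up off the worktop, nothing in the jaws (height (world z) of tongs_grip above 0.028 m and contact force between the fingers and tongs above 0.5 N and contact force between tongs and garlic below 0.1 N), for 0.1 s.
2. both jaws are closed on the garlic (contact force between each of jaw_left, jaw_right and garlic above 0.3 N), for 0.1 s.
3. the garlic is lifted clear in the jaws (all of step 2 and height (world z) of garlic_center above 0.065 m), for 0.1 s.
At the end, for the whole second after the job is handed in: The robot still grips the tongs, both jaws press on the garlic bulb, the bulb's centre is 85 to 220 mm above the worktop and within 45 mm sideways of the plate's middle, it is still (under 50 mm/s), and neither bulb nor tongs touch the plate (all of step 2 and contact force between the fingers and tongs above 0.5 N and height (world z) of garlic_center between 0.085 and 0.22 m and horizontal distance between garlic_center and plate_middle below 0.045 m and linear speed of garlic below 0.05 m/s and contact force between plate and tongs below 0.1 N and contact force between plate and garlic below 0.1 N); the arm keeps its last pose, push and grip.
It fails at once if the robot itself touches the garlic (contact force between any of the fingers, the arm and garlic above 0.3 N).
It fails at once if the lemon or the egg timer is disturbed by more than 30 mm (distance of any of lemon_center, timer_center from where it was at the start of the episode above 0.03 m).
It also fails if it takes over 42 s, if anything falls off the work surface, if the arm or the gripper's body presses on something with over 40 N, if the wrist force passes 120 N, or if a joint passes its speed limit or range.

### The arm

A 6-joint arm with a two-finger parallel gripper is mounted at the origin on a cart in front of the work surface, level with it; the furniture and walls round the work are solid. World frame = base frame: x ahead of the robot, y to its left, z up, the work surface at z = 0. Lengths are in m, angles in rad, forces in N, time in s.
With the tool pointing down it reaches from about 0.375 to 0.9 m from the base axis. Payload 3.1 kg.
Tool frame: the origin (TCP) lies at the very end of the fingers, on their centre line; the grasp point (between the pads) lies 19 mm behind it (manip.pinch_z is the distance from the TCP to the grasp point, in m); z points along the fingers, y is the direction in which the jaws open and shut (so a half turn about z gives the same grasp; the last joint's range is limited). The gripper opens to 85 mm and grips with 20 to 120 N. Pads are 22 mm wide; open, the fingers measure 114 mm over their backs; the gripper's body (76 mm by 85 mm) begins 54 mm behind the grasp point. The pads swing forward as they close: fully open they stand 13 mm farther back than shut.
Start: joints at [-1.321, 0.527, 1.433, -0, 1.181, -0.178], TCP at [0.259, -0.569, 0.231] pointing down, gripper open.
Joint ranges: [-3.08, 3.08], [-0.75, 2.2], [0.22, 2.44], [-1.43, 4.57], [0, 2.65], [-2.85, 2.85]. Speed limits (rad/s): [2.79, 2.79, 3.14, 3.14, 3.14, 3.14].

### API

Orientations are given as a unit quaternion [x, y, z, w].
In Python, from station import manip gives the robot as it stands.
- The arm moves only by the tool drive_tool, never from a script. Its argument "increments" is a list of rows, each a list of 7 numbers: the closure in counts, from 0 (fully open) to 255 (shut), then the shift along the tool's x, y, z in cm, then the turn, a rotation vector about the tool's x, y, z in rad. A call has 1 to 20 rows; each row is the pose to reach, as a shift and turn from the pose commanded when the call began, along the tool's axes at that moment; what a row does not reach only later rows make up. A row lasts 1/10 s, in which the tool goes at most 50 mm and 8.59 degrees, less where a joint would pass 70% of its speed; a pose out of reach is approached as far as the arm can. A call with a gripper value outside its range is refused whole. The fingers move at their own pace and stop on an object; "force" is the grip in N (left out, the last holds). Time passes only in rows, so rows that repeat a pose let the fingers close. It gives the time, the measured TCP pose, the force and the opening at its end, in the units of the state.
- manip.sense(): the state, without advancing time (a new reading comes with each control period).
- manip.snapshot(name): name is "scene" or "side" or "wrist"; returns the picture (480x640x3 uint8, red, green, blue); there is no depth.
- manip.camera_model(name): a dict with "mtx" (3x3 intrinsics, pixels), "cam_to_world" (4x4, takes a point from camera to world coordinates). Camera axes: x right, y down, z forward; pixel columns grow to the right and rows downward; lengths in m; the calibration is good to about 2 mm. The wrist camera is an equidistant fisheye: a pixel r from the principal point sees the ray r / f radians off the axis. A picture is of the moment at which its call begins: read the wrist's pose just before it. camera_model takes no time and is no camera call; for the wrist camera it gives the pose at the moment of the call.
- manip.sign_off(): hands the job in, once; it reports no verdict.
The state is a dict: "t": time; "q": joint angles; "qd": joint speeds; "tau": joint torques, N m; "tcp_pos": TCP position; "tool_rot": TCP orientation; "force": force on the tool from outside, world axes, zero at the start; "ft_torque": the same for the moment, N m; "finger_gap": opening from 0.0 (shut) to 1.0 (fully open).
Only numpy, scipy, OpenCV 4.12 (cv2) and the standard library are available. Lean on these libraries where they do the work, as an engineer would, in place of code of your own. Each camera call takes 0.05 s, during which the arm holds its last target. There are 200 camera calls.

## Working session

There is one attempt and no reset: what is moved stays moved. The work goes in short steps, Python scripts to look and compute and a tool call to move; the robot and the scene stay as the last step left them, time stands still between calls to the robot, and variables do not carry over. Pictures are saved under pics/ and viewed, about 8 in all and at most 12, crops included, and the job is handed in when it is done.

Besides the shell and the picture viewer there is one more tool, called after "Request:" as a command line: name --pt "numbers of a row" for each row, then --argument value for the rest. drive_tool: Moves the arm, as the interface text tells. Its arguments: {"type":"object","properties":{"increments":{"type":"array","items":{"type":"array","items":{"type":"number"}}},"force":{"type":"number"}},"required":["increments"]}

```bash
mkdir -p pics; ls; python3 - <<'E'
from station import manip
import cv2,numpy as np
print(manip.sense())
for n in("scene","side"):
    im=manip.snapshot(n); cv2.imwrite(f"pics/{n}0.png",im[:,:,::-1])
    m=manip.camera_model(n);print(n,np.round(m["mtx"],1).tolist(),np.round(m["cam_to_world"],3).tolist())
E
```

```text
pics
{'t': 0.0, 'q': array([-1.32149677e+00,  5.28489523e-01,  1.43390983e+00,  1.83669956e-06,
        1.18139843e+00, -1.78482259e-01]), 'qd': array([-0.00022621, -0.00122213, -0.00116064, -0.00202404, -0.00091244,
       -0.00076672]), 'tau': array([-7.57846283e-04, -4.42355275e+01, -1.78021842e+01, -3.17891836e-04,
        8.49585427e-03, -8.38104029e-06]), 'tcp_pos': array([ 0.25914012, -0.56795337,  0.23031688]), 'tool_rot': array([ 9.77211896e-01,  2.12263268e-01, -3.81835832e-05, -1.10190646e-03]), 'force': array([-0.26654233, -0.04334221, -0.3177318 ]), 'ft_torque': array([-0.02982979,  0.00767962,  0.03531574]), 'finger_gap': 1.0018073906320208}
scene [[605.2, 0.0, 313.7], [0.0, 605.2, 241.4], [0.0, 0.0, 1.0]] [[0.9, 0.281, -0.333, 0.86], [0.435, -0.553, 0.71, -0.961], [0.015, -0.784, -0.62, 0.774], [0.0, 0.0, 0.0, 1.0]]
side [[520.7, 0.0, 313.8], [0.0, 520.7, 234.9], [0.0, 0.0, 1.0]] [[-0.998, -0.027, 0.048, 0.406], [-0.052, 0.738, -0.673, 0.64], [-0.017, -0.674, -0.738, 0.955], [0.0, 0.0, 0.0, 1.0]]
```

View pics/scene0.png

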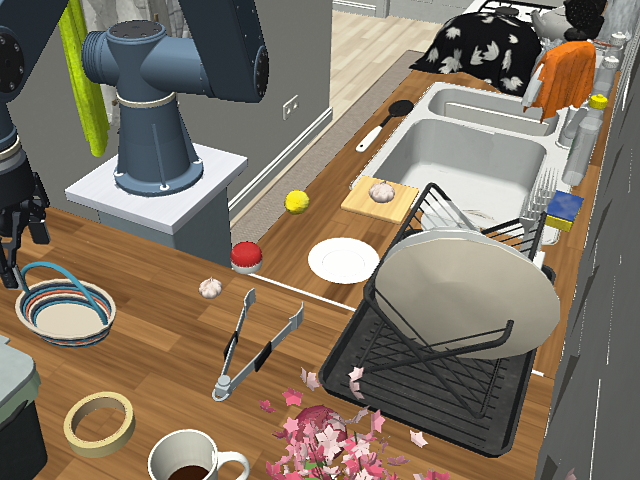

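View pics/side0.png

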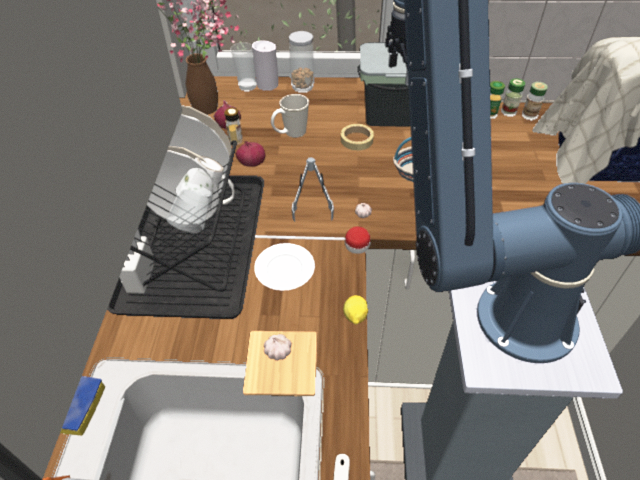

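The scene view shows the tongs with their pivot at (222,387) and jaws at (250,296) and (297,311). The large garlic is on the board at (382,191), the plate at (344,261), the timer at (246,256) and the lemon at (297,202). In the side view the pivot is at (311,163), jaw tips (293,217) and (333,217), garlic (278,347), plate (285,266).

```bash
cat > h.py <<'E'
import numpy as np,cv2
from station import manip
def ray(n,p):
    m=manip.camera_model(n);K=np.array(m["mtx"]);T=np.array(m["cam_to_world"])
    d=T[:3,:3]@np.linalg.solve(K,[p[0],p[1],1.]);return T[:3,3],d/np.linalg.norm(d)
def plane(n,p,z):
    o,d=ray(n,p);return o+d*(z-o[2])/d[2]
def tri(p,s):
    a,d=ray("scene",p);b,e=ray("side",s)
    t=np.linalg.lstsq(np.c_[d,-e],b-a,rcond=None)[0]
    return (a+t[0]*d+b+t[1]*e)/2,np.linalg.norm(a+t[0]*d-b-t[1]*e)
E
python3 - <<'E'
from h import *
np.set_printoptions(precision=4,suppress=True)
ims={n:cv2.imread(f"pics/{n}0.png") for n in("scene","side")}
def comp(n,box,f):
    x0,y0,x1,y1=box;im=ims[n][y0:y1,x0:x1];hsv=cv2.cvtColor(im,cv2.COLOR_BGR2HSV)
    m=f(hsv[...,0].astype(int),hsv[...,1].astype(int),hsv[...,2].astype(int)).astype(np.uint8)
    k,l,s,c=cv2.connectedComponentsWithStats(m)
    i=1+np.argmax(s[1:,4]);return s[i][:5]+[x0,y0,0,0,0],c[i]+[x0,y0]
white=lambda h,s,v:(s<40)&(v>200)
for n,b in(("scene",(300,232,385,290)),("side",(250,240,320,292))):
    s,c=comp(n,b,white);print("plate",n,s,c,plane(n,c,.012),[plane(n,(s[0]+s[2]/2,s[1]+s[3]/2),.014)])
gl=lambda h,s,v:(s<75)
g={}
for n,b in(("scene",(362,176,402,206)),("side",(260,333,296,362))):
    s,c=comp(n,b,gl);g[n]=np.array([s[0]+s[2]/2,s[1]+s[3]/2]);print("garlic",n,s,c,plane(n,g[n],.042))
print("garlic tri",tri(g["scene"],g["side"]))
dark=lambda h,s,v:(v<60)
for n,bs in(("scene",((222,325,240,365),(253,340,275,375))),("side",((290,165,312,210),(314,165,336,210)))):
    q=[]
    for b in bs:
        s,c=comp(n,b,dark);q.append(plane(n,c,.02));print("panel",n,s,c,q[-1])
    print("mid",(q[0]+q[1])/2,"sep",np.linalg.norm(q[0]-q[1]))
print("pivot",tri((222,384),(311,162)))
for nm,p,s in(("lemon",(297,202),(355,310)),("timer",(246,256),(357,239)),("board",(380,200),(281,362))):print(nm,tri(p,s))
cv2.imwrite("pics/c1.png",np.hstack([cv2.resize(ims["scene"][280:410,200:320],None,fx=3.3,fy=3.3,interpolation=2),cv2.resize(ims["side"][150:228,276:348],(396,429),interpolation=2)]))
E
```

```text
plate scene [ 308  238   71   46 2529] [342.9193 259.9814] [ 0.5278 -0.1156  0.012 ] [array([ 0.5309, -0.1201,  0.014 ])]
plate side [ 255  243   60   48 2231] [284.1416 266.32  ] [ 0.5308 -0.1174  0.012 ] [array([ 0.5284, -0.1138,  0.014 ])]
garlic scene [369 176  33  27 560] [383.7107 188.5554] [0.528  0.1135 0.042 ]
garlic side [264 334  27  26 541] [277.1238 346.488 ] [0.5215 0.1124 0.042 ]
garlic tri (array([0.5246, 0.1132, 0.0417]), np.float64(0.006588584282573442))
panel scene [224 331  14  29 103] [230.6893 343.2136] [ 0.4512 -0.404   0.02  ]
panel scene [254 342  18  30 221] [262.6335 356.3756] [ 0.5123 -0.4051  0.02  ]
mid [ 0.4818 -0.4045  0.02  ] sep 0.06111147950273555
panel side [300 183   1   3   3] [300. 184.] [ 0.5129 -0.394   0.02  ]
panel side [322 184   2   2   3] [322.3333 184.3333] [ 0.4532 -0.3946  0.02  ]
mid [ 0.4831 -0.3943  0.02  ] sep 0.05968256847846139
pivot (array([ 0.4869, -0.4831,  0.0232]), np.float64(0.003093474032577383))
lemon (array([0.3661, 0.0055, 0.024 ]), np.float64(0.0018149825983849299))
timer (array([ 0.3607, -0.2007,  0.022 ]), np.float64(0.002396528302318489))
board (array([0.5152, 0.124 , 0.0036]), np.float64(0.0012954960175615682))
```

View pics/c1.png

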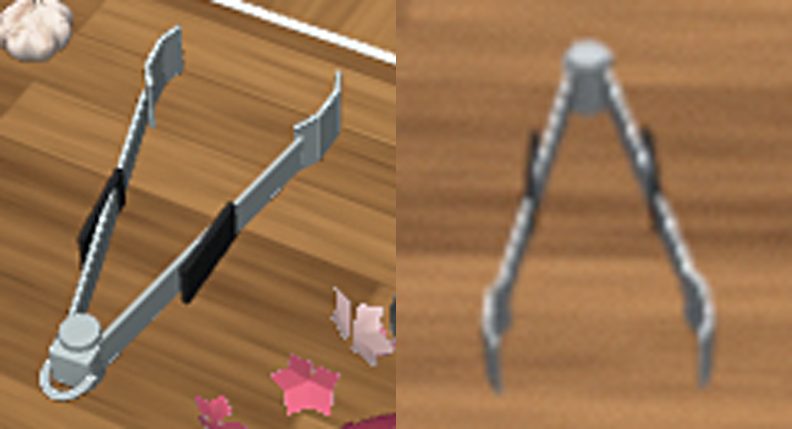

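Panels are 61 mm apart (63 expected) and the pivot is 81 mm from the grip point (80 expected), so the fix is consistent. The crop shows nothing else near the tongs. Next I'll work out the move.

```bash
cat >> h.py <<'E'
from scipy.spatial.transform import Rotation as R
def goto(pos,ydir):
    "tool-frame move (cm, rad) to TCP pos, tool straight down, tool y at angle ydir (deg, world)"
    s=manip.sense();A=R.from_quat(s["tool_rot"])
    a=np.radians(ydir);y=np.array([np.cos(a),np.sin(a),0]);z=np.array([0,0,-1.]);B=R.from_matrix(np.c_[np.cross(y,z),y,z])
    print("shift cm",np.round(100*A.inv().apply(np.array(pos)-s["tcp_pos"]),2),"turn",np.round((A.inv()*B).as_rotvec(),3),"q",np.round(s["q"],2),"gap",round(s["finger_gap"],3),"F",np.round(s["force"],1),"tcp",np.round(s["tcp_pos"],4),"t",s["t"])
E
python3 - <<'E'
from h import *
print(manip.pinch_z); goto((.483,-.402,.15),3)
E
```

```text
0.0187
shift cm [27.25 -5.81  8.06] turn [-2.000e-03 -1.000e-03 -1.195e+00] q [-1.32  0.53  1.43 -0.    1.18 -0.18] gap 1.001 F [ 1.1 -0.1  0.2] tcp [ 0.2591 -0.5681  0.2304] t 0.1
```

Request:
drive_tool --pt "0 3 -0.6 1 0 0 -0.12" --pt "0 6.5 -1.4 2 0 0 -0.25" --pt "0 10 -2.1 3 0 0 -0.38" --pt "0 14 -3 4.2 0 0 -0.52" --pt "0 18 -3.8 5.4 0 0 -0.66" --pt "0 22 -4.7 6.6 0 0 -0.8" --pt "0 25.5 -5.4 7.6 0 0 -0.94" --pt "0 27.2 -5.8 8 0 0 -1.07" --pt "0 27.2 -5.8 8 0 0 -1.195" --pt "0 27.2 -5.8 8 0 0 -1.195" --pt "0 27.2 -5.8 8 0 0 -1.195"

```text
t: 1.2
tcp_pos: [0.4825, -0.403, 0.151]
tool_rot: [0.689, 0.724, -0.0, -0.0]
force: [0.2, -0.7, -0.0]
finger_gap: 0.996
```

```bash
python3 - <<'E'
from h import *
m=manip.camera_model("wrist");print(np.round(m["mtx"],1).tolist(),np.round(m["cam_to_world"],3).tolist())
im=manip.snapshot("wrist");cv2.imwrite("pics/w1.png",im[:,:,::-1])
goto((.483,-.402,.15),3)
E
```

```text
[[371.6, 0.0, 320.8], [0.0, 371.6, 240.8], [0.0, 0.0, 1.0]] [[0.999, 0.048, 0.013, 0.479], [0.05, -0.962, -0.267, -0.336], [-0.001, 0.267, -0.964, 0.294], [0.0, 0.0, 0.0, 1.0]]
shift cm [0.13 0.07 0.12] turn [-0.    -0.    -0.003] q [-0.87  0.63  1.49 -0.    1.02 -0.92] gap 1.0 F [-1.   0.2  0.1] tcp [ 0.4824 -0.4033  0.1512] t 1.25
```

View pics/w1.png

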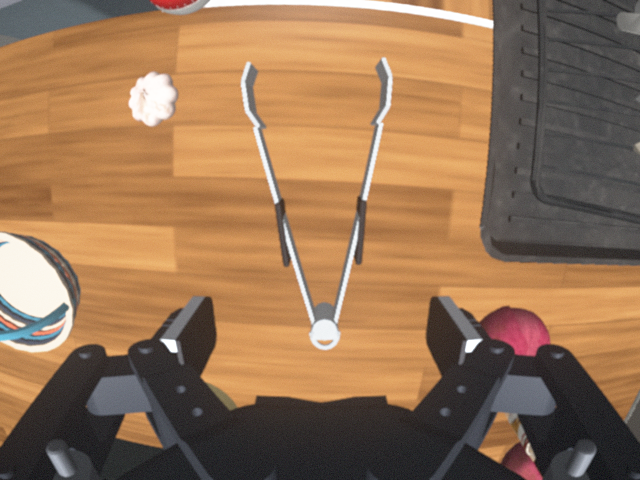

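Wrist view: tongs centred, panels at (282,233) and (361,231), jaw corners (261,125) and (379,123), tips (250,66) and (384,62), pivot near (324,310-330).

```bash
python3 - <<'E'
from h import *
np.set_printoptions(precision=4,suppress=True)
m=manip.camera_model("wrist");K=np.array(m["mtx"]);T=np.array(m["cam_to_world"])
def wp(p,z):
    v=np.array([(p[0]-K[0,2])/K[0,0],(p[1]-K[1,2])/K[1,1]]);t=np.hypot(*v)
    d=T[:3,:3]@np.r_[np.sin(t)*v/t,np.cos(t)];return T[:3,3]+d*(z-T[2,3])/d[2]
P={}
for n,a,b,z in(("panel",(282,233),(361,231),.02),("corner",(261,125),(379,123),.034),("tip",(250,66),(384,62),.034)):
    a,b=wp(a,z),wp(b,z);print(n,a,b,"mid",(a+b)/2,"sep",np.linalg.norm(a-b),"heading",np.degrees(np.arctan2(b[1]-a[1],b[0]-a[0]))+90)
print("pivot",wp((324,312),.034))
g=cv2.imread("pics/w1.png",0)
for r in range(200,272,6):print(r,(np.where(g[r,265:380]<65)[0]+265).tolist())
E
```

```text
panel [ 0.4526 -0.4078  0.02  ] [ 0.5128 -0.4033  0.02  ] mid [ 0.4827 -0.4055  0.02  ] sep 0.06034816292351273 heading 94.34150269535255
corner [ 0.4367 -0.3273  0.034 ] [ 0.5185 -0.3218  0.034 ] mid [ 0.4776 -0.3245  0.034 ] sep 0.08200599707806971 heading 93.80138327365094
tip [ 0.4269 -0.2849  0.034 ] [ 0.5199 -0.2776  0.034 ] mid [ 0.4734 -0.2813  0.034 ] sep 0.09327385996768477 heading 94.46102052547624
pivot [ 0.4877 -0.4659  0.034 ]
200 [281, 282, 358, 359, 360]
206 [281, 282, 283, 358, 359]
212 [282, 283]
218 []
224 []
230 []
236 []
242 []
248 []
254 [287, 356]
260 [288]
266 []
```

```bash
python3 - <<'E'
from h import *
goto((.4826,-.404,.007),4.2)
E
```

```text
shift cm [-0.07  0.02 14.42] turn [-0.    -0.    -0.024] q [-0.87  0.63  1.49 -0.    1.02 -0.92] gap 1.0 F [-1.   0.2  0.1] tcp [ 0.4824 -0.4033  0.1512] t 1.25
```

Request:
drive_tool --pt "0 0 0 3 0 0 -0.024" --pt "0 0 0 7 0 0 -0.024" --pt "0 0 0 10 0 0 -0.024" --pt "0 0 0 12 0 0 -0.024" --pt "0 0 0 13 0 0 -0.024" --pt "0 0 0 13.8 0 0 -0.024" --pt "0 0 0 14.3 0 0 -0.024" --pt "0 0 0 14.3 0 0 -0.024" --force 20

```text
t: 2.05
tcp_pos: [0.4828, -0.4033, 0.0085]
tool_rot: [0.68, 0.733, -0.0, 0.0]
force: [0.3, -0.1, 0.3]
finger_gap: 1.001
```

Request:
drive_tool --pt "40 0 0 0 0 0 0" --pt "60 0 0 0 0 0 0" --pt "70 0 0 0 0 0 0" --pt "70 0 0 0 0 0 0" --pt "70 0 0 0 0 0 0" --pt "70 0 0 0 0 0 0" --force 20

```text
t: 2.65
tcp_pos: [0.4831, -0.4033, 0.0098]
tool_rot: [0.68, 0.733, -0.0, 0.001]
force: [-0.4, -0.1, 5.7]
finger_gap: 0.727
```

```bash
python3 - <<'E'
from h import *
im=manip.snapshot("wrist");cv2.imwrite("pics/w2.png",im[:,:,::-1])
goto((.4826,-.404,.007),4.2)
E
```

```text
shift cm [-0.06 -0.06  0.28] turn [0.001 0.001 0.003] q [-0.87  0.83  1.56  0.    0.75 -0.95] gap 0.729 F [-1.6  1.5  5.9] tcp [ 0.4831 -0.4033  0.0098] t 2.7
```

View pics/w2.png

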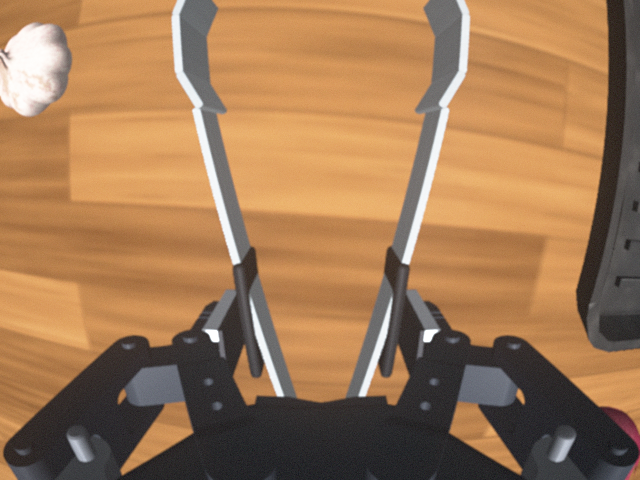

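Fingers meet the panels at 62 mm, with the pads about mid-panel. A 6 N upward push suggests the fingers are pressing down slightly, so I'll ease up while closing to about 56 mm, then lift.

Request:
drive_tool --pt "78 0 0 -0.2 0 0 0" --pt "84 0 0 -0.3 0 0 0" --pt "88 0 0 -0.3 0 0 0" --pt "88 0 0 -0.3 0 0 0" --pt "88 0 0 -0.3 0 0 0" --pt "88 0 0 -0.8 0 0 0" --pt "88 0 0 -1.5 0 0 0" --pt "88 0 0 -2.5 0 0 0" --pt "88 0 0 -3.5 0 0 0" --pt "88 0 0 -3.5 0 0 0" --pt "88 0 0 -3.5 0 0 0" --force 20

```text
t: 3.8
tcp_pos: [0.483, -0.4033, 0.0441]
tool_rot: [0.68, 0.733, -0.0, 0.001]
force: [1.1, 0.2, -0.8]
finger_gap: 0.655
```

```bash
python3 - <<'E'
from h import *
im=manip.snapshot("wrist");s=manip.snapshot("side")
cv2.imwrite("pics/w3.png",np.hstack([cv2.resize(im,(480,360)),cv2.resize(s[130:250,260:366],(318,360),interpolation=2)])[:,:,::-1])
goto((.4826,-.404,.042),4.2)
E
```

```text
shift cm [-0.12 -0.    0.12] turn [-0.    -0.     0.003] q [-0.87  0.78  1.55 -0.    0.81 -0.95] gap 0.654 F [ 0.  -0.4 -0.9] tcp [ 0.4826 -0.4028  0.0432] t 3.9
```

View pics/w3.png

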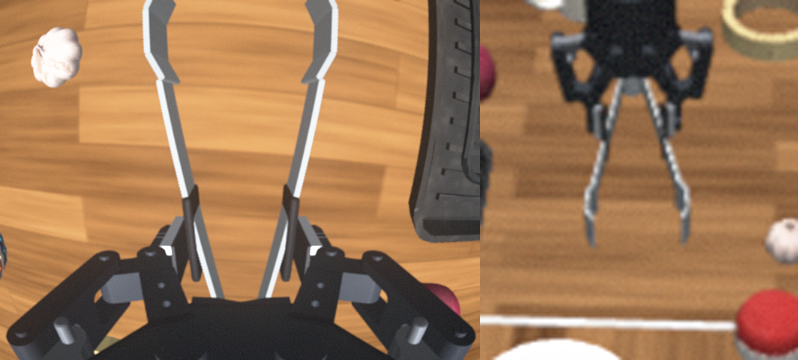

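Tongs lifted: steady in the fingers, jaws about 78 mm apart, and 0.9 N of added weight. I'll carry them up and along to just short of the board.

```bash
python3 - <<'E'
from h import *
goto((.49,-.05,.14),4.2)
E
```

```text
shift cm [35.13  3.42 -9.67] turn [-0.    -0.     0.003] q [-0.87  0.78  1.55 -0.    0.81 -0.95] gap 0.654 F [ 0.  -0.4 -0.9] tcp [ 0.4826 -0.4028  0.0432] t 3.9
```

Request:
drive_tool --pt "88 0 0 -1.5 0 0 0" --pt "88 0 0 -4 0 0 0" --pt "88 0.5 0 -7 0 0 0" --pt "88 2 0 -9 0 0 0" --pt "88 4.5 0.3 -9.7 0 0 0" --pt "88 7.5 0.6 -9.7 0 0 0" --pt "88 10.5 1 -9.7 0 0 0" --pt "88 13.5 1.3 -9.7 0 0 0" --pt "88 16.5 1.6 -9.7 0 0 0" --pt "88 19.5 1.9 -9.7 0 0 0" --pt "88 22.5 2.2 -9.7 0 0 0" --pt "88 25.5 2.5 -9.7 0 0 0" --pt "88 28.5 2.8 -9.7 0 0 0" --pt "88 31.5 3.1 -9.7 0 0 0" --pt "88 33.5 3.3 -9.7 0 0 0" --pt "88 34.6 3.4 -9.7 0 0 0" --pt "88 35.1 3.4 -9.7 0 0 0" --pt "88 35.1 3.4 -9.7 0 0 0" --pt "88 35.1 3.4 -9.7 0 0 0"

```text
t: 5.8
tcp_pos: [0.4904, -0.0513, 0.1405]
tool_rot: [0.68, 0.733, 0.0, 0.0]
force: [-0.4, -0.3, -1.7]
finger_gap: 0.658
```

```bash
python3 - <<'E'
from h import *
m=manip.camera_model("wrist");print(np.round(m["cam_to_world"],4).tolist())
im=manip.snapshot("wrist");cv2.imwrite("pics/w4.png",im[:,:,::-1])
np.save("w4.npy",m["cam_to_world"])
goto((.49,-.05,.14),4.2)
E
```

```text
[[0.9971, 0.0727, 0.0208, 0.4849], [0.0756, -0.9606, -0.2675, 0.0155], [0.0005, 0.2683, -0.9633, 0.2834], [0.0, 0.0, 0.0, 1.0]]
shift cm [ 0.14 -0.02  0.04] turn [0.    0.    0.002] q [-0.33  0.49  1.85 -0.    0.8  -0.41] gap 0.658 F [-0.6  0.  -1.8] tcp [ 0.4903 -0.0514  0.1404] t 5.85
```

View pics/w4.png

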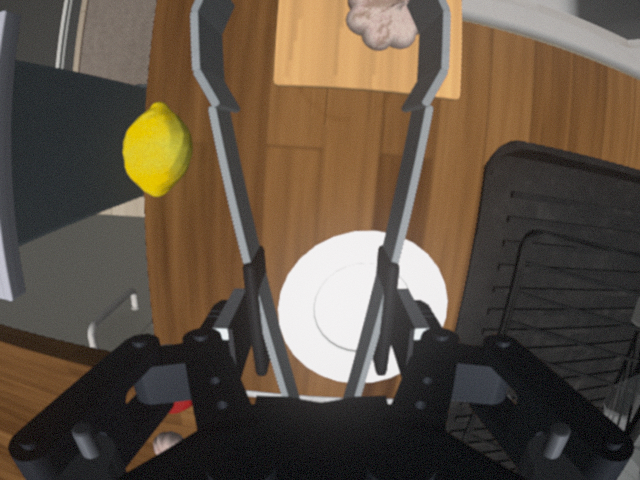

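The wrist view shows the jaws about (205..440, 0..105), the bulb cut off at the top near (382,15), the board's near edge at (277,85)–(459,99), and the plate's inner ring centred near (362,306).

```bash
cat >> h.py <<'E'
def wp(p,z,T=None):
    m=manip.camera_model("wrist");K=np.array(m["mtx"]);T=np.array(m["cam_to_world"]) if T is None else T
    v=np.array([(p[0]-K[0,2])/K[0,0],(p[1]-K[1,2])/K[1,1]]);t=np.hypot(*v)
    d=T[:3,:3]@np.r_[np.sin(t)*v/t,np.cos(t)];return T[:3,3]+d*(z-T[2,3])/d[2]
E
python3 - <<'E'
from h import *
np.set_printoptions(precision=4,suppress=True)
T=np.load("w4.npy")
print("board",wp((277,85),.014,T),wp((459,99),.014,T))
print("plate",wp((362,306),.006,T),wp((362.5,306),.016,T))
print("garlic",wp((382,15),.042,T), "near edge",wp((383,48),.038,T))
for z in(.14,.15,.16):print("jaw tops mid",[wp(p,z,T) for p in((193,70),(449,70))])
print("side garlic",plane("side",(277.5,347.5),.042),"scene",plane("scene",(382.5,191),.042),tri((382.5,191),(277.5,347.5)))
E
```

```text
board [0.4508 0.0536 0.014 ] [0.5852 0.0579 0.014 ]
plate [ 0.5292 -0.1148  0.006 ] [ 0.528  -0.1101  0.016 ]
garlic [0.5184 0.104  0.042 ] near edge [0.521  0.0815 0.038 ]
jaw tops mid [array([0.4325, 0.0416, 0.14  ]), array([0.5332, 0.0492, 0.14  ])]
jaw tops mid [array([0.4362, 0.0398, 0.15  ]), array([0.5298, 0.0469, 0.15  ])]
jaw tops mid [array([0.4398, 0.0379, 0.16  ]), array([0.5265, 0.0445, 0.16  ])]
side garlic [0.5213 0.1135 0.042 ] scene [0.5242 0.1049 0.042 ] (array([0.5221, 0.1111, 0.0377]), np.float64(0.000385151415148092))
```

```bash
python3 - <<'E'
from h import *
goto((.529,.009,.14),4.2)
E
```

```text
shift cm [5.74 4.31 0.04] turn [0.    0.    0.002] q [-0.33  0.49  1.85 -0.    0.8  -0.41] gap 0.658 F [-0.6  0.  -1.8] tcp [ 0.4903 -0.0514  0.1404] t 5.85
```

Request:
drive_tool --pt "88 1 0.7 0 0 0 0" --pt "88 3 2.2 0 0 0 0" --pt "88 5 3.7 0 0 0 0" --pt "88 5.7 4.3 0 0 0 0" --pt "88 5.7 4.3 0 0 0 0" --pt "88 5.7 4.3 0 0 0 0"

```text
t: 6.45
tcp_pos: [0.5281, 0.0095, 0.1401]
tool_rot: [0.68, 0.734, -0.0, -0.0]
force: [-0.0, -1.0, -1.4]
finger_gap: 0.659
```

```bash
python3 - <<'E'
from h import *
m=manip.camera_model("wrist");np.save("w5.npy",m["cam_to_world"])
im=manip.snapshot("wrist");s=manip.snapshot("side");c=manip.snapshot("scene")
cv2.imwrite("pics/w5.png",np.hstack([cv2.resize(im[0:200,150:490],(510,300)),cv2.resize(s[280:400,220:336],(290,300),interpolation=2)])[:,:,::-1])
cv2.imwrite("pics/s5.png",cv2.resize(c[120:270,290:450],(640,600),interpolation=2)[:,:,::-1])
goto((.529,.009,.14),4.2)
E
```

```text
shift cm [-0.01  0.1   0.02] turn [-0.001 -0.     0.002] q [-0.19  0.53  1.76 -0.    0.85 -0.27] gap 0.655 F [-0.6 -0.3 -1.2] tcp [0.528  0.009  0.1402] t 6.6
```

View pics/w5.png

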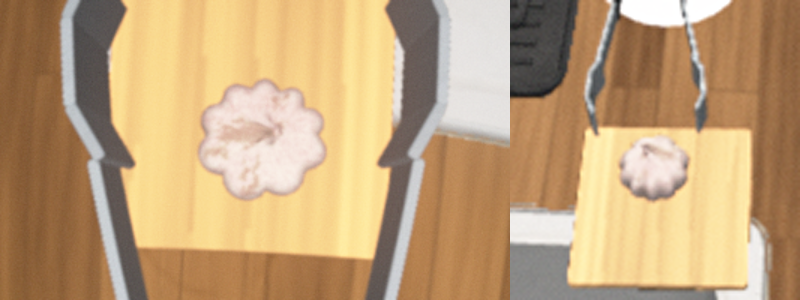

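View pics/s5.png

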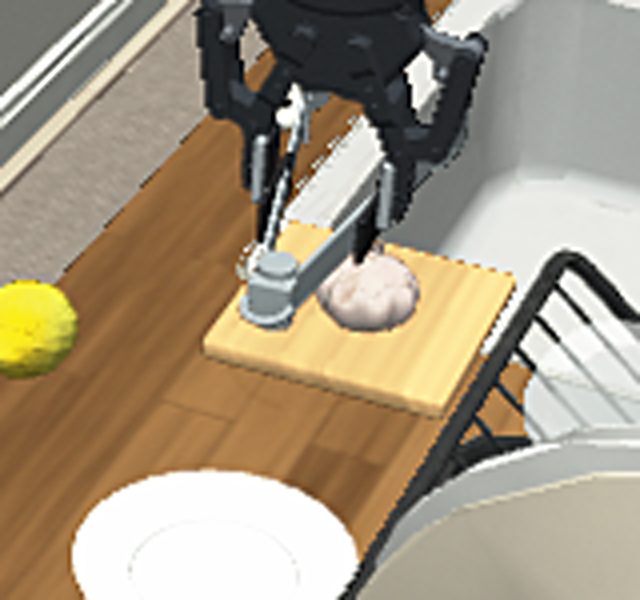

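The bulb sits at wrist pixel (325,93), laterally between the jaws; perspective still needs taking out. The scene view has the tongs clear of everything.

```bash
python3 - <<'E'
from h import *
np.set_printoptions(precision=4,suppress=True)
T=np.load("w5.npy");im=cv2.imread("pics/w5.png")[:, :510]
h=cv2.cvtColor(im,cv2.COLOR_BGR2HSV)
m=((h[...,1]<75)&(h[...,2]>110)).astype(np.uint8);m[:,:190]=0;m[:,340:]=0;m[:70]=0;m[205:]=0
x,y,w,hh=cv2.boundingRect(m);print(x,y,w,hh)
c=(150+(x+w/2)/1.5,(y+hh/2)/1.5);print(c,"garlic",wp(c,.040,T))
print("width",np.linalg.norm(wp((150+x/1.5,c[1]),.038,T)-wp((150+(x+w)/1.5,c[1]),.038,T)))
a,b=wp((191,60),.16,T),wp((447.5,60),.16,T);print("jaw",a,b,(a+b)/2)
E
```

```text
199 80 127 120
(325.0, 93.33333333333333) garlic [0.5229 0.107  0.04  ]
width 0.055037297271916086
jaw [0.4765 0.1022 0.16  ] [0.5632 0.1087 0.16  ] [0.5199 0.1055 0.16  ]
```

Request:
drive_tool --pt "88 0 0.2 1 0 0 0" --pt "88 0 0.2 3 0 0 0" --pt "88 0 0.2 5.5 0 0 0" --pt "88 0 0.2 7.5 0 0 0" --pt "88 0 0.2 9 0 0 0" --pt "88 0 0.2 10 0 0 0" --pt "88 0 0.2 10.4 0 0 0" --pt "88 0 0.2 10.4 0 0 0" --pt "88 0 0.2 10.4 0 0 0"

```text
t: 7.5
tcp_pos: [0.531, 0.0096, 0.0367]
tool_rot: [0.68, 0.733, 0.0, 0.0]
force: [0.2, 0.9, -0.4]
finger_gap: 0.658
```

```bash
python3 - <<'E'
from h import *
im=manip.snapshot("wrist");s=manip.snapshot("side")
cv2.imwrite("pics/w6.png",np.hstack([cv2.resize(im[0:200,150:490],(510,300)),cv2.resize(s[280:400,220:336],(290,300),interpolation=2)])[:,:,::-1])
goto((.53,.009,.036),4.2)
E
```

```text
shift cm [-0.06 -0.12  0.1 ] turn [0.002 0.    0.003] q [-0.19  0.71  1.81  0.    0.62 -0.27] gap 0.662 F [-0.2  0.4 -1.6] tcp [0.5311 0.0097 0.037 ] t 7.6
```

View pics/w6.png

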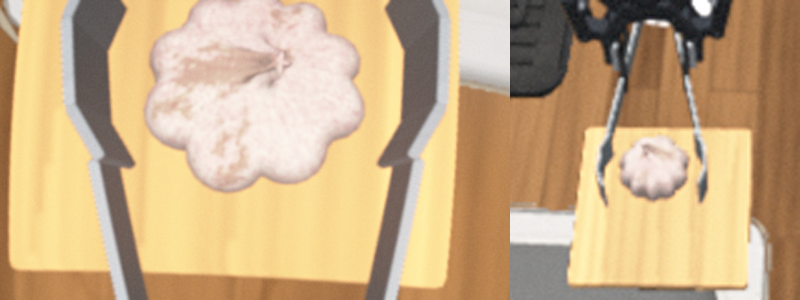

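The bulb is centred between the open jaws, laterally and lengthwise. Closing now.

Request:
drive_tool --pt "95 0 0 0 0 0 0" --pt "102 0 0 0 0 0 0" --pt "108 0 0 0 0 0 0" --pt "113 0 0 0 0 0 0" --pt "118 0 0 0 0 0 0" --pt "124 0 0 0 0 0 0" --pt "130 0 0 0 0 0 0" --pt "135 0 0 0 0 0 0" --pt "135 0 0 0 0 0 0" --pt "135 0 0 0 0 0 0" --force 20

```text
t: 8.6
tcp_pos: [0.5305, 0.0098, 0.0363]
tool_rot: [0.68, 0.733, -0.0, -0.0]
force: [-0.8, 0.8, -0.3]
finger_gap: 0.523
```

Fingers stopped at 44.5 mm, near the expected 46 and short of the command, so the jaws are on the bulb. Lifting slowly.

Request:
drive_tool --pt "140 0 0 0 0 0 0" --pt "140 0 0 0 0 0 0" --pt "140 0 0 -0.5 0 0 0" --pt "140 0 0 -1.2 0 0 0" --pt "140 0 0 -2.2 0 0 0" --pt "140 0 0 -3.5 0 0 0" --pt "140 0 0 -5 0 0 0" --pt "140 0 0 -6.5 0 0 0" --pt "140 0 0 -7.5 0 0 0" --pt "140 0 0 -8 0 0 0" --pt "140 0 0 -8 0 0 0" --pt "140 0 0 -8 0 0 0" --force 22

```text
t: 9.8
tcp_pos: [0.5302, 0.0098, 0.1162]
tool_rot: [0.68, 0.733, -0.0, -0.0]
force: [0.1, -0.1, -2.3]
finger_gap: 0.516
```

```bash
python3 - <<'E'
from h import *
im=manip.snapshot("wrist");s=manip.snapshot("side")
cv2.imwrite("pics/w7.png",np.hstack([cv2.resize(im[0:200,150:490],(510,300)),cv2.resize(s[280:400,220:336],(290,300),interpolation=2)])[:,:,::-1])
# bulb goal: plate (.529,-.114); bulb ~ TCP+0.104 along 94.2 deg
goto((.529+.0076,-.114-.101,.118),4.2)
E
```

```text
shift cm [-22.47  -1.05  -0.24] turn [-0.001 -0.     0.003] q [-0.19  0.57  1.77  0.    0.8  -0.27] gap 0.52 F [ 1.   0.4 -2.5] tcp [0.53   0.0099 0.1157] t 9.9
```

View pics/w7.png

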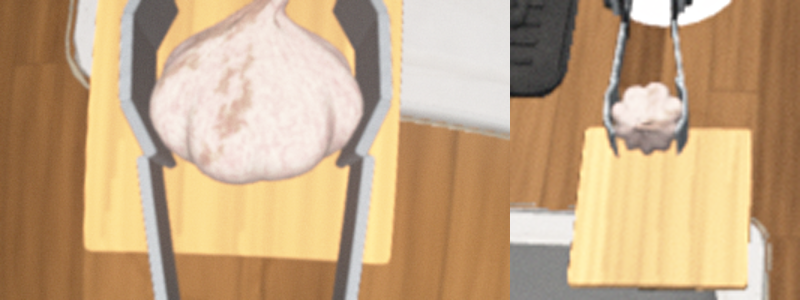

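The bulb is clear of the board and held, though it has pitched forward in the jaws. To keep the gripper away from the dish rack, I'll turn the tongs about 49° on the way, which puts the gripper on the robot's side of the plate.

```bash
python3 - <<'E'
from h import *
goto((.457,-.186,.116),-45)
E
```

```text
shift cm [-18.98  -8.76  -0.03] turn [-0.002  0.     0.861] q [-0.19  0.57  1.77  0.    0.8  -0.27] gap 0.52 F [ 1.   0.4 -2.5] tcp [0.53   0.0099 0.1157] t 9.9
```

Request:
drive_tool --pt "140 -0.3 -0.1 0 0 0 0.01" --pt "140 -0.9 -0.4 0 0 0 0.04" --pt "140 -1.8 -0.8 0 0 0 0.08" --pt "140 -2.8 -1.3 0 0 0 0.13" --pt "140 -4 -1.8 0 0 0 0.18" --pt "140 -5.2 -2.4 0 0 0 0.235" --pt "140 -6.4 -2.9 0 0 0 0.29" --pt "140 -7.6 -3.5 0 0 0 0.345" --pt "140 -8.8 -4.1 0 0 0 0.4" --pt "140 -10 -4.6 0 0 0 0.455" --pt "140 -11.2 -5.2 0 0 0 0.51" --pt "140 -12.4 -5.7 0 0 0 0.565" --pt "140 -13.6 -6.3 0 0 0 0.62" --pt "140 -14.8 -6.8 0 0 0 0.675" --pt "140 -16 -7.4 0 0 0 0.73" --pt "140 -17.1 -7.9 0 0 0 0.775" --pt "140 -18 -8.3 0 0 0 0.815" --pt "140 -18.6 -8.6 0 0 0 0.845" --pt "140 -19 -8.8 0 0 0 0.86" --pt "140 -19 -8.8 0 0 0 0.86"

```text
t: 11.9
tcp_pos: [0.4571, -0.1867, 0.1163]
tool_rot: [0.924, 0.383, 0.0, -0.0]
force: [0.2, -0.5, -1.1]
finger_gap: 0.523
```

Request:
drive_tool --pt "140 0 0 0 0 0 0" --pt "140 0 0 0 0 0 0" --pt "140 0 0 0 0 0 0" --pt "140 0 0 0 0 0 0" --pt "140 0 0 0 0 0 0"

```text
t: 12.4
tcp_pos: [0.4573, -0.1861, 0.1163]
tool_rot: [0.924, 0.384, 0.0, -0.0]
force: [-0.5, 0.1, -1.9]
finger_gap: 0.519
```

```bash
python3 - <<'E'
from h import *
goto((.457,-.186,.116),-45)
s=manip.snapshot("side");c=manip.snapshot("scene")
cv2.imwrite("pics/f.png",np.hstack([cv2.resize(c[160:310,280:430],(400,400),interpolation=2),cv2.resize(s[190:320,220:350],(400,400),interpolation=2)])[:,:,::-1])
E
```

```text
shift cm [-0.01 -0.03  0.03] turn [ 0.    -0.     0.002] q [-0.61  0.54  1.86  0.    0.74  0.17] gap 0.519 F [-0.5  0.1 -1.9] tcp [ 0.4573 -0.1861  0.1163] t 12.4
```

View pics/f.png

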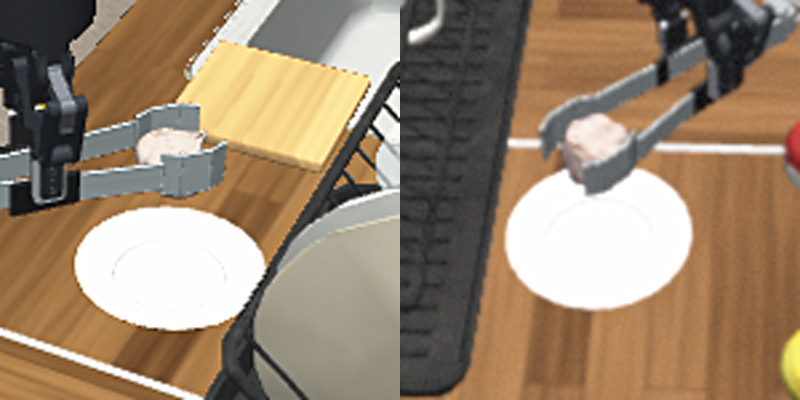

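The final view shows the bulb between both jaws over the plate, at scene (345,215) and side (284,238).

```bash
python3 - <<'E'
from h import *
p,r=tri((345,215),(284,238));print(p,r,"dist",np.hypot(p[0]-.529,p[1]+.114),manip.sense()["finger_gap"])
if np.hypot(p[0]-.529,p[1]+.114)<.025 and .1<p[2]<.16: print(manip.sign_off())
E
```

```text
[ 0.52468208 -0.11156631  0.11692626] 0.0006736666383428715 dist 0.004956540864592099 0.5150628794721381
the job is handed in; nothing more can be done
None
```

The job is handed in. The garlic bulb is held in the tongs over the plate, and I did not set it down or let go of it.

I gripped the tongs partly closed and lifted them empty. I lowered the jaws over the bulb, closed them, lifted it off the board and carried it to the plate. On the way I turned the tongs about 49° to keep the gripper clear of the dish rack.

**Last checks, about 12.5 s into the run:**
- **Position:** from two camera views, the bulb's centre is at about (0.525, -0.112, 0.117) m. That is about 5 mm sideways from the plate's middle and 10 cm above its rim.
- **Grip:** the fingers stopped at about 44 mm, slightly under the 46 mm expected on the bulb, and short of the commanded closure. Both jaws are visibly on the bulb.
- **Stillness:** the arm's pose held steady for the last 0.5 s. I did not measure the bulb's own speed.

**What was off:** the bulb pitched forward in the jaws when it was lifted but stayed held. My first reading of the garlic's position differed by about 6 mm between the two cameras. A closer wrist-camera look corrected that before I lowered the tongs. I saw no contact with the lemon or timer, but I did not re-measure their positions at the end.

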